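Close and bolt the paper guillotine

ROBOT

A 6-joint arm with a two-finger parallel gripper is mounted at the origin on the work surface. World frame = base frame: x ahead of the robot, y to its left, z up, the work surface at z = 0. Lengths are in m, angles in degrees, forces in N, time in s.
With the tool pointing down it reaches from about 0.375 to 0.975 m from the base axis. Payload 3.8 kg.
Tool frame: the origin (TCP) lies on the front face of the gripper's body, between the roots of the fingers; the fingertips stand 73 mm ahead of it and the grasp point (between the pads) lies 54 mm ahead of it; x points along the fingers, y is the direction in which the jaws open and shut, and the axes are right-handed (so a half turn about x gives the same grasp; the last joint's range is limited). The gripper opens to 85 mm and grips with 20 to 120 N. Pads are 22 mm wide; open, the fingers measure 114 mm over their backs; the gripper's body (76 mm by 85 mm) begins 54 mm behind the grasp point. The pads swing forward as they close: fully open they stand 13 mm farther back than shut.
Start: joints at [-71.786, 15.12, 91.902, -0, 72.978, -2.114], TCP at [0.234, -0.633, 0.304] pointing down, gripper open.
Joint ranges: [-150.88, 150.88], [-54.13, 125.18], [17.81, 147.31], [-75.09, 255.09], [0, 152.58], [-146.25, 146.25]. Speed limits (degrees/s): [147.25, 147.25, 180, 180, 180, 180].

INTERFACE

Orientations are given as [roll, pitch, yaw] about the fixed x, y, z axes, in that order (R = Rz(yaw) Ry(pitch) Rx(roll)).
In Python, from plant import ctrl, fingers, kin, status, vision, job gives the robot as it stands. Calls block until the motion is done:
- ctrl.move_ptp(position, orientation): joint-space move of the TCP to a pose.
- ctrl.move_l(position, rot=None, velocity=0.15, max_force=None): straight line of the TCP; rot=None keeps the orientation; velocity is the mean speed in m/s. With max_force (N) it stops when the force on the tool has changed by that much, and returns True; else False.
- ctrl.set_joints(angles): joint-space move.
- fingers.open_gripper() and fingers.close(newtons=None): open the fingers fully, or close them until they stop; newtons is the grip in N (None keeps the last).
- ctrl.hold(seconds).
- kin.solve_ik(position, orientation): joint angles nearest the present ones, or None.
- status.read_state(): the state.
- vision.capture(name): name is "scene" or "side" or "wrist"; returns a dict with "image" (384x512x3 uint8, red, green, blue), "vertical_fov" (degrees; the focal length in pixels is half the picture's height over the tangent of half this angle, whatever the lens; pixels are square), "cx", "cy" (the principal point, pixels), "eye" and "attitude" of the camera in the world. Camera axes: x right, y up, looking along -z (the intrinsics and any distortion apply to the point x, -y, -z); pixel columns grow to the right and rows downward; lengths in m; the calibration is good to about 2 mm. A picture is of the moment at which its call begins. There is no depth.
A pose or a line that the arm cannot do raises ctrl.PlanningError and nothing moves.
- job.hand_in(): hands the job in, once; it reports no verdict.
The state is a dict: "t": time; "joints": joint angles; "qd": joint speeds; "joint_efforts": joint torques, N m; "eef_pos": TCP position; "eef_rot": TCP orientation; "contact_force": force on the tool from outside, world axes, zero at the start; "ft_torque": the same for the moment, N m; "opening": opening from 0.0 (shut) to 1.0 (fully open).
Only numpy, scipy, OpenCV 4.12 (cv2) and the standard library are available. Lean on these libraries where they do the work, as an engineer would, in place of code of your own. Each camera call takes 0.05 s, during which the arm holds its last target.

TASK

Make the guillotine paper trimmer safe: push the raised blade arm right down, slide the lock bolt by its upright red-ball handle all the way across over the arm, then turn that handle down to its stop so the bolt cannot slide back. Do it all by pushing gently with shut fingers, lift nothing, and leave every other thing where it is.

Things in the scene. Friction and masses are not known exactly. Their poses are not given: they have to be found in the camera images.
- trimmer: A4 guillotine paper trimmer, fixed on the table. Origin: on the table under the middle of its base; +x to the rear (arm pivot, rule), -x to the user's end, +y left, +z up. Board and grey front casting: x -212 to +200 mm, y -140 to +140 mm, top 40 mm above the table. Blade arm along the right edge, at y = -152 mm; lock bolt on the front casting at the right
- blade_grip (a point): top of the round orange grip (30 mm across, 105 mm long) on the free end of the grey blade arm, half-way along it; its x runs along the arm towards the pivot, z is the arm's upper side. It starts raised 85 to 170 mm; with the arm right down it is 58 mm above the table, and the 10 mm wide bar behind it has its top at 49 mm
- blade_arm: the grey blade arm itself. Origin: in its middle, 100 mm towards the user's end from the trimmer's origin when down, at board height; x along the arm to the pivot, z its upper side. It turns about an axis parallel to trimmer y at trimmer x +180, y -152, z 40 mm, 440 mm from blade_grip. Stiff hinge: starts 0.2 to 0.4 rad up, stays where left, goes down under about 4 N at the grip, on to a stop
- bolt (a joint): how far the steel lock bolt (16 mm rod) is slid towards trimmer -y, m: 0 = drawn back, clear of the arm; 0.045 = all the way across, its end over the arm. Starts at 0 to 0.010. About 2 N of friction, stays where it is left. It passes 5 mm above the lowered arm; slid across while the arm is up, it would go under it and hold it up
- handle (a joint): turn of the bolt's handle about the bolt, rad: 0 = upright (start), 1.57 = level, pointing to trimmer -x, on its stop. Its pin runs in an L-shaped slot in the barrel: along the top, then, at the far end only, down the user's side (-x). It turns only with the bolt at least 0.043 across, and then locks the slide. Light friction (about 1 N at the ball), stays where it is left
- red_knob: the bolt's handle as seen: an 8 mm steel pin with a red ball, 22 mm across, on its end. Origin: the ball's centre, 60 mm from the bolt's axis, so with the handle upright 122 mm above the table; its z points outwards along the pin. A light part: push it with a few newtons, never 60 N
- slot_start (a point): on the bolt's axis where the handle stands when the bolt is drawn back (joint bolt = 0): at trimmer x -135, y -55 mm, 62 mm above the table. The slotted barrel, 36 mm across, runs along trimmer y from 14 mm on the +y side of this point to 62 mm on its -y side, its top 80 mm above the table
- slot_corner (a point): on the bolt's axis at the slot's corner, where the handle stands with the bolt all the way across: 45 mm from slot_start towards trimmer -y, 62 mm above the table; it is 52 mm from the blade arm's centre line
- flask: bystander, leave it alone: dark teal drinking flask, 72 mm across, 225 mm tall. Origin at the middle of its underside
- brush_jar: bystander, leave it alone: glass jar of brushes, 76 mm across, about 170 mm tall with the brushes. Origin at the middle of its underside
- paint_pot: bystander, leave it alone: jar of paint with an orange label, 72 mm across, 85 mm tall. Origin at the middle of its underside
- paint_tube: bystander, leave it alone: red paint tube lying down, 140 x 30 mm, 32 mm high. Origin at the middle of its underside
- pencil_case: bystander, leave it alone: beige pencil case with red trim, 85 x 200 mm, 55 mm high. Origin at the middle of its underside
- palette: bystander, leave it alone: round aluminium paint dish, 170 mm across, 30 mm high. Origin at the middle of its underside
- tape: bystander, leave it alone: yellow roll of tape lying on the trimmer's board, 90 mm across, 24 mm high. Origin at the middle of its underside
- eraser: bystander, leave it alone: white and blue eraser lying on the trimmer's front casting, 60 x 23 mm, 15 mm high. Origin at the middle of its underside

How it is judged (in metres and radians):
On the way, in this order (a step that is already met when the one before it is completed fails the run):
1. the blade arm is right down, with the bolt not yet across (angle between blade_grip's own z axis and vertical below 0.02 rad and value of joint bolt below 0.035 m), for 0.1 s.
2. the bolt is slid all the way across with its handle still up (value of joint bolt above 0.039 m and value of joint handle below 1 rad and angle between blade_grip's own z axis and vertical below 0.03 rad), for 0.05 s.
3. the handle is turned down to its stop (angle between blade_grip's own z axis and vertical below 0.03 rad and value of joint bolt above 0.039 m and value of joint handle above 1.4 rad), for 0.2 s.
At the end, for the whole second after the job is handed in: Blade arm down (under 0.03 rad), bolt across (over 0.039 of 0.045 m), handle turned down (over 1.4 of 1.57 rad) and at rest (all of step 3 and velocity of joint handle between -0.05 and 0.05 rad/s); the robot touches nothing.
It fails at once if the blade arm is lifted higher than it stood (angle between blade_grip's own z axis and vertical above 0.48 rad).
It fails at once if the bolt's handle is forced or squeezed hard (60 N) (contact force between the fingers and red_knob above 60 N).
It fails at once if a thing standing around is moved or lifted (distance of any of flask, brush_jar, paint_pot, paint_tube, pencil_case, palette from where it was at the start of the episode above 0.025 m).
It fails at once if the tape or the eraser on the board is moved or lifted (distance of any of tape, eraser from where it was at the start of the episode above 0.025 m).
It also fails if it takes over 64 s, if anything falls off the work surface, if the arm or the gripper's body presses on something with over 40 N, if the wrist force passes 120 N, or if a joint passes its speed limit or range.

## Working session

There is one attempt and no reset: what is moved stays moved. The work goes in short steps, each a Python script; the robot and the scene stay as the last script left them, time stands still between calls to the robot, and variables do not carry over. Pictures are saved under pics/ and viewed, and the job is handed in when it is done.

```bash
ls; mkdir -p pics; python3 - <<'E'
from plant import ctrl, fingers, kin, status, vision, job
import cv2
s=status.read_state();print(s['t'],s['eef_pos'],s['eef_rot'],s['opening'])
for n in ("scene","side","wrist"):
    d=vision.capture(n)
    cv2.imwrite(f"pics/{n}0.png",d["image"][:,:,::-1])
    print(n,{k:v for k,v in d.items() if k!="image"})
E
```

```text
pics
0.0 [ 0.23431543 -0.63242597  0.30254995] [-91.88771358  89.87225858 108.43933742] 0.9956993301367562
scene {'vertical_fov': 45.35409280405441, 'cx': 246.13669718706146, 'cy': 196.74154564639923, 'eye': array([1.13384914, 0.84383861, 1.07005231]), 'attitude': array([ 44.86961886,   0.51509589, 142.94820793])}
side {'vertical_fov': 51.391557511097375, 'cx': 257.59242323540843, 'cy': 188.02077834438785, 'eye': array([ 0.37936912, -0.72917725,  1.00536576]), 'attitude': array([ 40.1043338 ,  -0.76833382, -12.73682694])}
wrist {'vertical_fov': 70.95688460741137, 'cx': 259.20206141062897, 'cy': 194.57980378746103, 'eye': array([ 0.30998622, -0.6047451 ,  0.3730033 ]), 'attitude': array([-18.37058428,   0.08347757, -69.66466893])}
```

View pics/scene0.png

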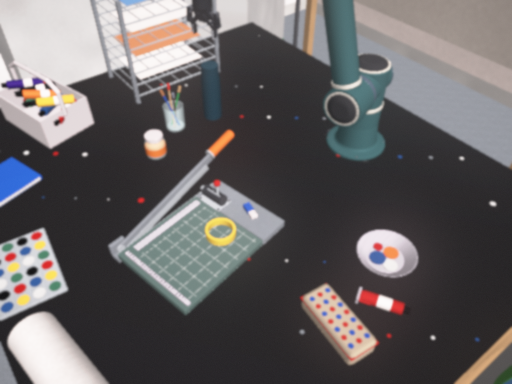

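View pics/side0.png

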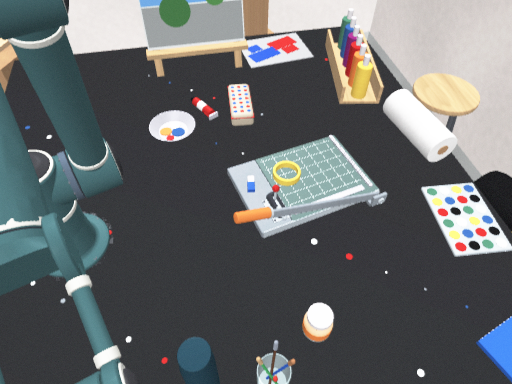

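View pics/wrist0.png

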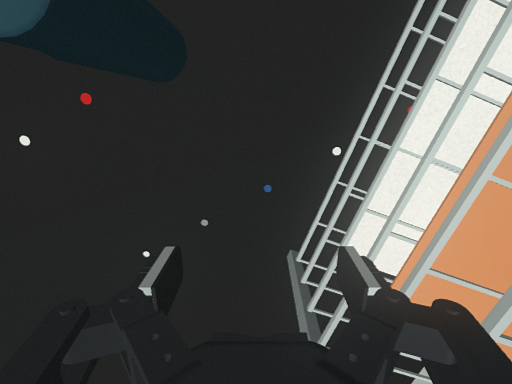

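The side view shows the trimmer with its orange grip near (253,215) and red knob near (276,188). In the scene view the knob is near (217,184) and the grip near (221,143). Next I'll enlarge these areas.

```bash
cat > h.py <<'E'
import numpy as np, cv2
from scipy.spatial.transform import Rotation as R
def cap(vision,n,name=None):
    d=vision.capture(n)
    if name: cv2.imwrite(f"pics/{name}.png",d["image"][:,:,::-1])
    return d
def ray(d,u,v):
    f=192/np.tan(np.radians(d['vertical_fov'])/2)
    r=np.array([(u-d['cx'])/f,-(v-d['cy'])/f,-1.])
    r=R.from_euler('xyz',d['attitude'],degrees=True).apply(r)
    return np.array(d['eye']),r/np.linalg.norm(r)
def plane(d,u,v,z):
    e,r=ray(d,u,v); return e+r*(z-e[2])/r[2]
def proj(d,p):
    f=192/np.tan(np.radians(d['vertical_fov'])/2)
    c=R.from_euler('xyz',d['attitude'],degrees=True).inv().apply(np.array(p)-d['eye'])
    return d['cx']+f*c[0]/-c[2], d['cy']-f*c[1]/-c[2]
def tri(d1,p1,d2,p2):
    e1,r1=ray(d1,*p1);e2,r2=ray(d2,*p2)
    t=np.linalg.lstsq(np.c_[r1,-r2],e2-e1,rcond=None)[0]
    a=e1+r1*t[0];b=e2+r2*t[1]
    return (a+b)/2,np.linalg.norm(a-b)
E
python3 - <<'E'
from h import *
from plant import vision
import pickle
S=cap(vision,"scene");D=cap(vision,"side");pickle.dump((S,D),open("views.pkl","wb"))
a=cv2.resize(S['image'][115:320,100:300],None,fx=4,fy=4,interpolation=cv2.INTER_CUBIC)[:,:,::-1]
cv2.imwrite("pics/s1.png",cv2.resize(S['image'][115:315,100:300],(600,600),interpolation=cv2.INTER_CUBIC)[:,:,::-1])
cv2.imwrite("pics/d1.png",cv2.resize(D['image'][125:245,220:390],(800,565),interpolation=cv2.INTER_CUBIC)[:,:,::-1])
for n,d,roi in (("S",S,(120,100,320,300)),("D",D,(125,220,245,390))):
    h=cv2.cvtColor(d['image'],cv2.COLOR_RGB2HSV)
    for c,m in (("red",((h[...,0]<5)|(h[...,0]>172))&(h[...,1]>150)&(h[...,2]>70)),("orange",(h[...,0]>=6)&(h[...,0]<16)&(h[...,1]>150)&(h[...,2]>100))):
        m=m.astype(np.uint8); k,l,st,ce=cv2.connectedComponentsWithStats(m)
        for i in range(1,k):
            if st[i,4]>8 and roi[1]<ce[i,0]<roi[3] and roi[0]<ce[i,1]<roi[2]:
                ys,xs=np.where(l==i); r=cv2.minAreaRect(np.c_[xs,ys].astype(np.float32)); print(n,c,ce[i],st[i],r)
E
```

```text
S red [216.33333333 181.96666667] [214 179   6   7  30] ((216.25003051757812, 181.75001525878906), (5.656853675842285, 4.949747085571289), 45.0)
S red [140.6969697  199.72727273] [138 197   7   6  33] ((141.0, 199.5), (5.0, 6.0), 90.0)
S orange [221.93311037 141.29431438] [209 129  26  27 299] ((222.25003051757812, 141.25003051757812), (10.60660171508789, 28.284271240234375), 45.0)
S orange [156.04901961 152.18627451] [146 147  21  10 102] ((156.1756591796875, 152.05404663085938), (7.39795446395874, 20.385475158691406), 80.53767395019531)
D red [275.26470588 187.91176471] [272 185   7   7  34] ((275.4000244140625, 187.80001831054688), (5.366562843322754, 6.260990142822266), 63.43495178222656)
D orange [250.32268371 216.23642173] [233 210  38  14 313] ((251.71153259277344, 214.55772399902344), (11.96308422088623, 37.654300689697266), 78.69007110595703)
```

View pics/s1.png

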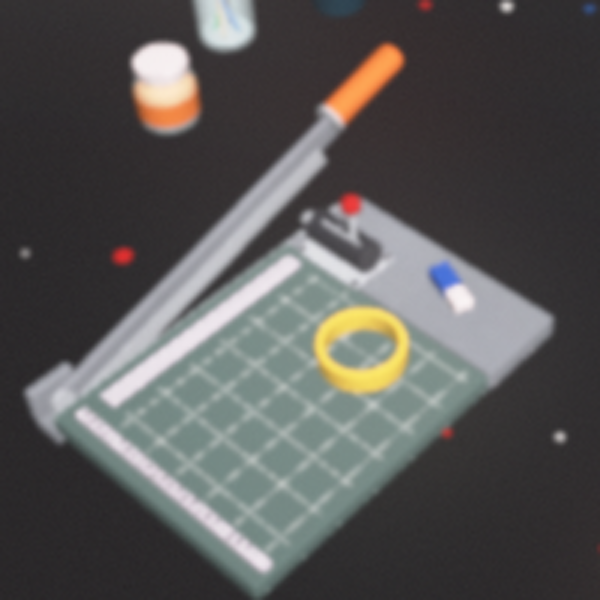

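View pics/d1.png

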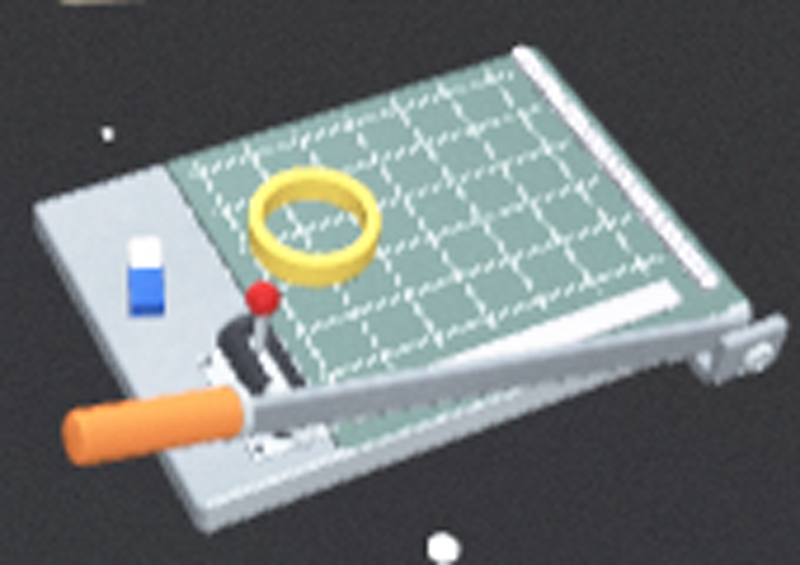

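Enlarged, the side view shows four board corners: front-left (37,207), rear-left (520,47), front-right (200,515) and rear-right (748,305). The scene view shows front-left (553,320), rear-left (262,588) and the pivot at far left. I'll cast these onto z=0.04 and triangulate the knob and grip.

```bash
python3 - <<'E'
from h import *
import pickle
S,D=pickle.load(open("views.pkl","rb"))
sd=lambda x,y:((x+.5)/(800/170)-.5+220,(y+.5)/(565/120)-.5+125)
ss=lambda x,y:((x+.5)/3-.5+100,(y+.5)/3-.5+115)
P={}
for n,p,m in (("FL",(37,207),(-.212,.14)),("RL",(520,47),(.2,.14)),("FR",(200,515),(-.212,-.14)),("RR",(748,305),(.2,-.14))):
    P[n]=(plane(D,*sd(*p),.04)[:2],m); print(n,P[n][0])
P["FL2"]=(plane(S,*ss(553,318),.04)[:2],(-.212,.14));P["RL2"]=(plane(S,*ss(262,586),.04)[:2],(.2,.14))
print(P["FL2"][0],P["RL2"][0])
A=np.array([v[0] for v in P.values()]);M=np.array([v[1] for v in P.values()])
# rigid fit
am,mm=A.mean(0),M.mean(0)
q,_=R.align_vectors(np.c_[A-am,0*A[:,0]],np.c_[M-mm,0*M[:,0]])
yaw=q.as_euler('xyz')[2];t=am-q.as_matrix()[:2,:2]@mm
print("trimmer",t,np.degrees(yaw)); 
res=A-(M@q.as_matrix()[:2,:2].T+t);print(res*1e3)
k,e=tri(S,(216.6,182.5),D,(275.4,187.9));print("knob",k,e*1e3)
T=lambda p:q.as_matrix().T@(np.array(p)-[*t,0])
print("knob in trimmer",T(k))
g,e=tri(S,(222,141.5),D,(251,216));print("grip c",g,e*1e3,T(g))
g,e=tri(S,ss(332,117),D,sd(248,408));print("bar/grip end",g,e*1e3,T(g))
for n,m in (("eraserS",plane(S,*ss(452,288),.05)),("eraserD",plane(D,*sd(146,277),.05)),("tape",plane(D,*sd(314,222),.055))):print(n,m,T(m))
for n,z,D_,p in (("pot",.085,D,(319,312)),("flask",.225,D,(197,352)),("jar",.1,D,(274,365)),("pal",.03,D,(172,126)),("tube",.03,D,(204,107)),("case",.05,D,(240,104))):
    m=plane(D_,*p,z);print(n,m,T(m))
E
```

```text
FL [0.49268712 0.16356607]
RL [0.88013763 0.25053793]
FR [ 0.54578451 -0.11071358]
RR [ 0.94515267 -0.02479657]
[0.49432371 0.17017876] [0.88750507 0.25255383]
trimmer [0.72318767 0.07249456] 12.02294843337775
[[ 6.01156186 -1.69715783]
 [-9.50040103 -0.54631228]
 [ 0.78398547 -2.11881828]
 [-2.81032977 -2.02283123]
 [ 7.64815089  4.91553453]
 [-2.13296741  1.46958509]]
knob [ 0.60575992 -0.01667311  0.12212511] 0.6027241175679912
knob in trimmer [-0.13342581 -0.06275111  0.12212511]
grip c [ 0.50824213 -0.12725491  0.16144097] 2.3087852479226494 [-0.25183904 -0.15059393  0.16144097]
bar/grip end [ 0.56645377 -0.11371999  0.14919476] 8.458753069642576 [-0.19208495 -0.14948159  0.14919476]
eraserS [0.55519488 0.08333746 0.05      ] [-0.16204912  0.04559852  0.05      ]
eraserD [0.55193887 0.07596195 0.05      ] [-0.16677005  0.03906304  0.05      ]
tape [0.67417933 0.09632676 0.055     ] [-0.04296897  0.03351803  0.055     ]
pot [ 0.6205745 -0.385313   0.085    ] [-0.19572516 -0.42639054  0.085     ]
flask [ 0.33253286 -0.46275961  0.225     ] [-0.49358079 -0.44213822  0.225     ]
jar [ 0.48377249 -0.48319664  0.1       ] [-0.34991581 -0.4936307   0.1       ]
pal [0.33220818 0.42451503 0.03      ] [-0.30907598  0.42574101  0.03      ]
tube [0.46154165 0.50963251 0.03      ] [-0.16484927  0.48205076  0.03      ]
case [0.59594432 0.47425061 0.05      ] [-0.040765    0.41944845  0.05      ]
```

The measurements agree. The knob is at z=122.1 mm (122 expected) and trimmer x=-133 mm (-135 expected). The grip is on y=-151 mm, raised about 0.27 rad. The trimmer is at (0.723, 0.072) with a yaw of about 12°. The straight route to the grip passes over the flask, so I'll rise first, then close the fingers and go to a point above the grip.

```bash
cat >> h.py <<'E'
YAW=np.radians(12.0)
Q=R.from_euler('z',YAW)
# trimmer origin anchored so the knob seen is at x=-.135
T0=np.array([.7232,.0725,0])+Q.apply([.001,0,0])
W=lambda x,y,z:Q.apply([x,y,z])+T0
TL=lambda p:Q.inv().apply(np.array(p)-T0)
def down(ang):  # tool pointing down, jaw axis at world angle ang (deg)
    a=np.radians(ang);x=np.array([0,0,-1.]);y=np.array([np.cos(a),np.sin(a),0])
    return R.from_matrix(np.c_[x,y,np.cross(x,y)]).as_euler('xyz',degrees=True)
E
python3 -W ignore - <<'E'
from h import *
from plant import ctrl, fingers, kin, status, vision
s=status.read_state();print("ang tool y",R.from_euler('xyz',s['eef_rot'],degrees=True).as_matrix()[:,1])
for n,p in (("grip",W(-.25,-.152,.38)),("gripdn",W(-.26,-.152,.125)),("knob",W(-.135,-.03,.173)),("end",W(-.195,-.1,.14))):
  for a in (12,192,102,282):
    print(n,a,np.linalg.norm(p[:2]).round(3),None if (j:=kin.solve_ik(p,down(a))) is None else np.round(j))
E
```

```text
ang tool y [ 0.34737771 -0.93772468 -0.0010738 ]
grip 12 0.527 [-17.  -3. 104.   0.  79. -29.]
grip 192 0.527 None
grip 102 0.527 [ -17.   -3.  104.    0.   79. -119.]
grip 282 0.527 [-17.  -3. 104.   0.  79.  61.]
gripdn 12 0.518 [-17.   9. 120.   0.  51. -29.]
gripdn 192 0.518 None
gripdn 102 0.518 [ -17.    9.  120.   -0.   51. -119.]
gripdn 282 0.518 [-17.   9. 120.   0.  51.  61.]
knob 12 0.599 [ -1.  13. 109.   0.  58. -13.]
knob 192 0.599 None
knob 102 0.599 [  -1.   13.  109.   -0.   58. -103.]
knob 282 0.599 [ -1.  13. 109.  -0.  58.  77.]
end 12 0.558 [ -9.  12. 115.   0.  53. -21.]
end 192 0.558 None
end 102 0.558 [  -9.   12.  115.   -0.   53. -111.]
end 282 0.558 [ -9.  12. 115.  -0.  53.  69.]
```

```bash
python3 -W ignore - <<'E'
from h import *
from plant import ctrl, fingers, kin, status, vision
s=status.read_state()
ctrl.move_l([*s['eef_pos'][:2],.42],velocity=.2)
fingers.close(20)
ctrl.move_ptp(W(-.25,-.152,.40),down(12))
ctrl.move_l(W(-.246,-.152,.285),velocity=.12)
s=status.read_state();print(s['t'],s['eef_pos'],s['opening'],s['contact_force'])
a=cap(vision,"scene","s2");b=cap(vision,"side","d2");cap(vision,"wrist","w2")
cv2.imwrite("pics/c2.png",np.hstack([cv2.resize(a['image'][60:260,130:330],(400,400)),cv2.resize(b['image'][80:280,170:370],(400,400))])[:,:,::-1])
E
```

```text
4.925 [ 0.51572588 -0.12728657  0.28599873] 0.0014942335956140682 [-0.56406711  0.34090114  0.83153685]
```

View pics/c2.png

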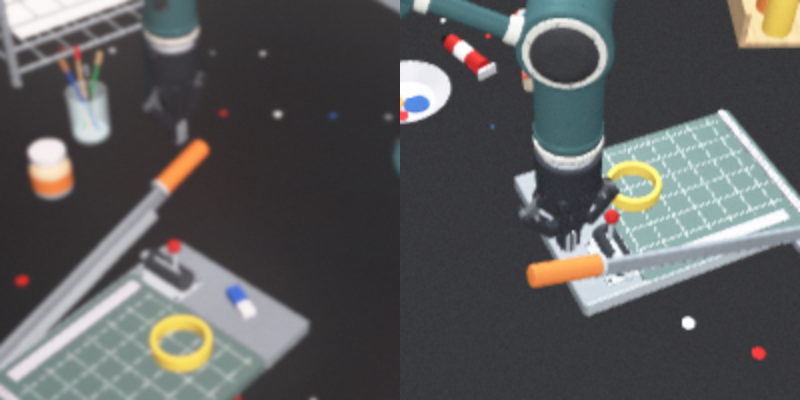

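View pics/w2.png

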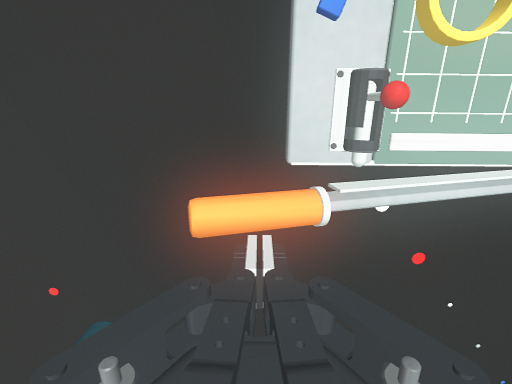

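The shut fingertips at wrist (260,238) are just over the middle of the grip (258,212). I'll check the grip position from this wrist view and then push down along the arc.

```bash
python3 -W ignore - <<'E'
from h import *
from plant import ctrl, fingers, kin, status, vision
d=cap(vision,"wrist")
for p,z in (((190,219),.175),((322,206),.15),((258,212),.163),((396,95),.122)): print(TL(plane(d,*p,z)))
s=status.read_state();print("tip",TL(s['eef_pos']),proj(d,np.array(s['eef_pos'])-[0,0,.073]))
hit=ctrl.move_l(W(-.246,-.152,.17+.073),velocity=.05,max_force=12)
s=status.read_state();print(hit,s['t'],TL(s['eef_pos']),s['contact_force'])
if not hit or s['eef_pos'][2]<.27:
  for th in (.2,.13,.06,0.02):
    c,n=np.cos(th),np.sin(th)
    hit=ctrl.move_l(W(.18-.44*c+.018*n,-.152,.04+.44*n+.018*c+.073),velocity=.06,max_force=20)
    s=status.read_state();print(th,hit,s['t'],TL(s['eef_pos']),s['contact_force'])
    if hit:break
E
```

```text
[-0.29634032 -0.15077347  0.175     ]
[-0.19415802 -0.15022016  0.15      ]
[-0.24660519 -0.15018268  0.163     ]
[-0.13377561 -0.06391682  0.122     ]
tip [-0.2455867  -0.15219461  0.28598985] (np.float64(259.52832098384573), np.float64(246.62303849048854))
False 6.1167 [-0.24577685 -0.15201205  0.24301042] [0.29623449 0.20793199 0.73420595]
0.2 False 6.6833 [-0.24796462 -0.15164804  0.21724347] [-0.8292372   0.52850455 -0.98249884]
0.13 False 7.35 [-0.25462281 -0.15176028  0.18715734] [ 1.11897068 -0.4047278   0.33854896]
0.06 False 8.0167 [-0.2587198  -0.15169783  0.15661361] [-0.72274588  0.1862177   0.00259482]
0.02 False 8.4583 [-0.26012977 -0.15171313  0.13897255] [ 0.40188692  0.09005679 -0.00250146]
```

```bash
python3 -W ignore - <<'E'
from h import *
from plant import ctrl, fingers, kin, status, vision
hit=ctrl.move_l(W(-.26,-.152,.123),velocity=.04,max_force=15)
s=status.read_state();print(hit,s['t'],TL(s['eef_pos']),s['contact_force'])
a=cap(vision,"scene","s3");b=cap(vision,"side","d3");cap(vision,"wrist","w3")
cv2.imwrite("pics/c3.png",np.hstack([cv2.resize(a['image'][60:260,130:330],(400,400)),cv2.resize(b['image'][80:280,170:370],(400,400))])[:,:,::-1])
E
```

```text
True 8.8 [-0.2597485  -0.15208735  0.13035959] [-1.99434882  1.48564145  9.4104053 ]
```

View pics/c3.png

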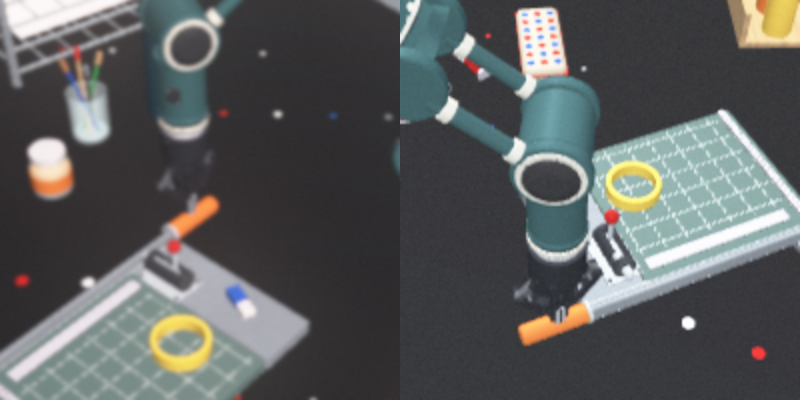

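View pics/w3.png

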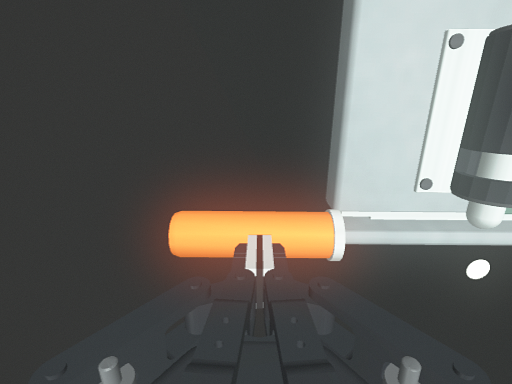

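The arm is level along the board edge in all views. The tip stands at z≈57.4 mm, against 58 mm expected for the grip top with the arm right down, so it's on its stop. Next I'll rise and go in on the +y side of the knob.

```bash
python3 -W ignore - <<'E'
from h import *
from plant import ctrl, fingers, kin, status, vision
ctrl.move_l(W(-.26,-.152,.25),velocity=.15)
b=cap(vision,"side","d4")
ctrl.move_l(W(-.135,-.02,.25),velocity=.15)
ctrl.move_l(W(-.135,-.02,.177),velocity=.08,max_force=10)
s=status.read_state();print(s['t'],TL(s['eef_pos']),s['contact_force'])
a=cap(vision,"scene","s4");b=cap(vision,"side","d4b");cap(vision,"wrist","w4")
cv2.imwrite("pics/c4.png",np.hstack([cv2.resize(a['image'][110:260,150:300],(400,400)),cv2.resize(b['image'][110:260,200:350],(400,400))])[:,:,::-1])
E
```

```text
12.3667 [-0.13446086 -0.0200956   0.17766232] [ 0.37499313  0.6338152  -0.50945918]
```

View pics/c4.png

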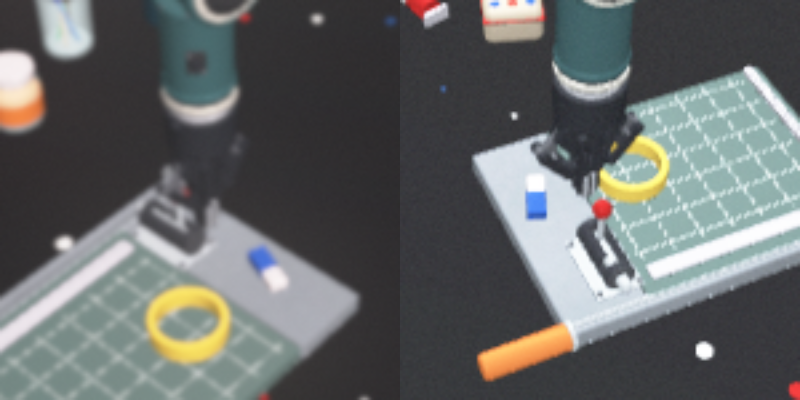

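View pics/w4.png

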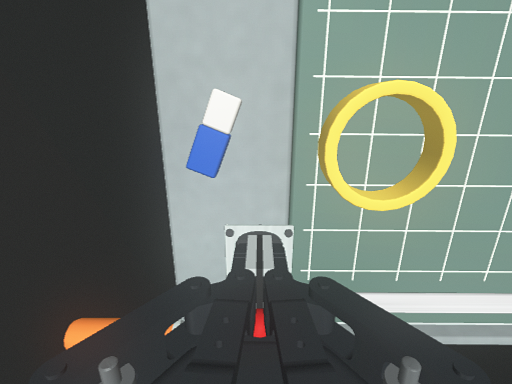

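The arm stayed down. In the wrist view the red ball shows at (259,322), dead centre behind the shut fingers. The tape and eraser are clear. Next I'll push toward trimmer -y.

```bash
python3 -W ignore - <<'E'
from h import *
from plant import ctrl, fingers, kin, status, vision
hit=ctrl.move_l(W(-.135,-.095,.177),velocity=.035,max_force=9)
s=status.read_state();print(hit,s['t'],TL(s['eef_pos']),s['contact_force'])
a=cap(vision,"scene","s5");b=cap(vision,"side","d5")
cv2.imwrite("pics/c5.png",np.hstack([cv2.resize(a['image'][110:260,150:300],(400,400)),cv2.resize(b['image'][110:260,200:350],(400,400))])[:,:,::-1])
E
```

```text
True 14.0417 [-0.13520733 -0.0778914   0.17679184] [-0.96649482  3.8479027   3.34448787]
```

View pics/c5.png

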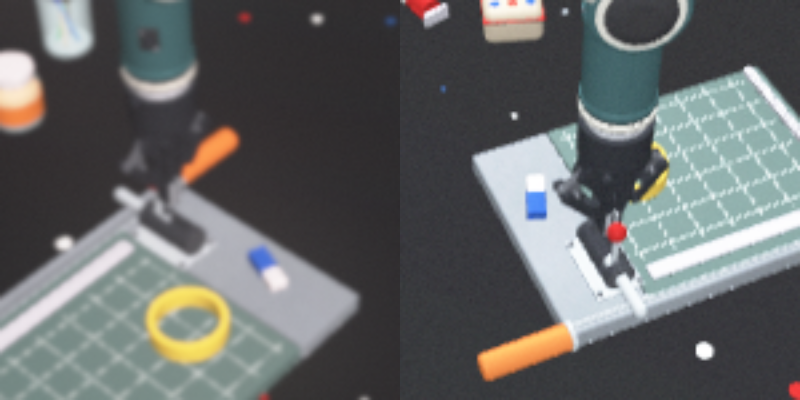

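The push stopped at finger y=-77.9 mm, where -78 mm was predicted for a full 45 mm. The bolt's end shows over the arm near (640,300) in the side crop. Next I'll back off, rise, turn the tool 90° and go to the +x side of the ball.

```bash
python3 -W ignore - <<'E'
from h import *
from plant import ctrl, fingers, kin, status, vision
ctrl.move_l(W(-.135,-.06,.177),velocity=.1)
ctrl.move_l(W(-.10,-.06,.25),velocity=.15)
ctrl.move_ptp(W(-.095,-.10,.25),down(282))
def red(d,roi):
    h=cv2.cvtColor(d['image'],cv2.COLOR_RGB2HSV)
    m=(((h[...,0]<5)|(h[...,0]>172))&(h[...,1]>150)&(h[...,2]>70)).astype(np.uint8)
    k,l,st,ce=cv2.connectedComponentsWithStats(m)
    return [(ce[i],st[i,4]) for i in range(1,k) if st[i,4]>8 and roi[0]<ce[i,0]<roi[2] and roi[1]<ce[i,1]<roi[3]]
b=cap(vision,"side","d6");r=red(b,(255,170,310,230));print(r)
for c,_ in r: print("ball",TL(plane(b,*(c+.2),.122)))
ctrl.move_l(W(-.095,-.10,.168),velocity=.08,max_force=10)
s=status.read_state();print(s['t'],TL(s['eef_pos']),s['contact_force'])
a=cap(vision,"scene","s6");b=cap(vision,"side","d6");w=cap(vision,"wrist","w6")
cv2.imwrite("pics/c6.png",np.hstack([cv2.resize(b['image'][110:260,200:350],(400,400)),cv2.resize(w['image'],(400,300))[:, :].copy() if False else cv2.resize(w['image'],(400,400))])[:,:,::-1])
E
```

```text
[(array([280.83333333, 196.75      ]), np.int32(36))]
ball [-0.13491439 -0.09922825  0.122     ]
17.7417 [-0.09443694 -0.10017433  0.1688333 ] [-0.78082494 -0.16431896  0.27049242]
```

View pics/c6.png

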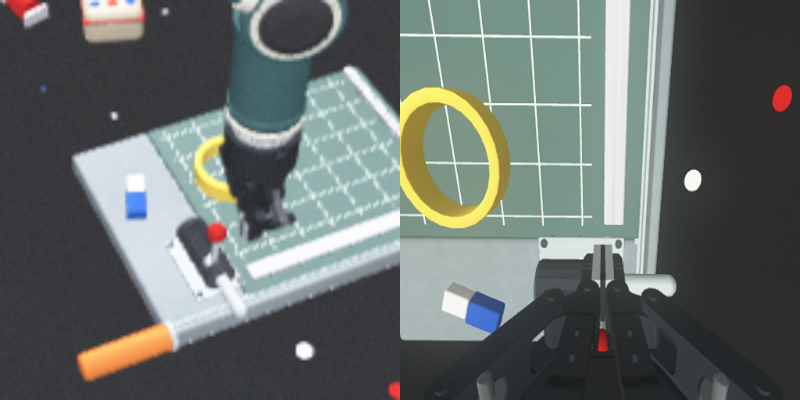

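The ball is now at trimmer (-134.9, -99.2) mm, so the bolt is about 44 mm across with the handle upright. The ball shows centred behind the fingers. Next I'll push it toward -x.

```bash
python3 -W ignore - <<'E'
from h import *
from plant import ctrl, fingers, kin, status, vision
hit=ctrl.move_l(W(-.163,-.10,.167),velocity=.04,max_force=8)
s=status.read_state();print(hit,s['t'],TL(s['eef_pos']),s['contact_force'])
ctrl.move_l(W(-.15,-.10,.18),velocity=.1)
ctrl.move_l(W(-.15,-.10,.25),velocity=.15)
b=cap(vision,"side","d7");w=cap(vision,"wrist","w7")
cv2.imwrite("pics/c7.png",np.hstack([cv2.resize(b['image'][110:260,200:350],(400,400)),cv2.resize(w['image'],(400,400))])[:,:,::-1])
E
```

```text
False 19.7417 [-0.16280303 -0.10002402  0.16700279] [ 3.11836205 -0.10081157 -1.4854254 ]
```

View pics/c7.png

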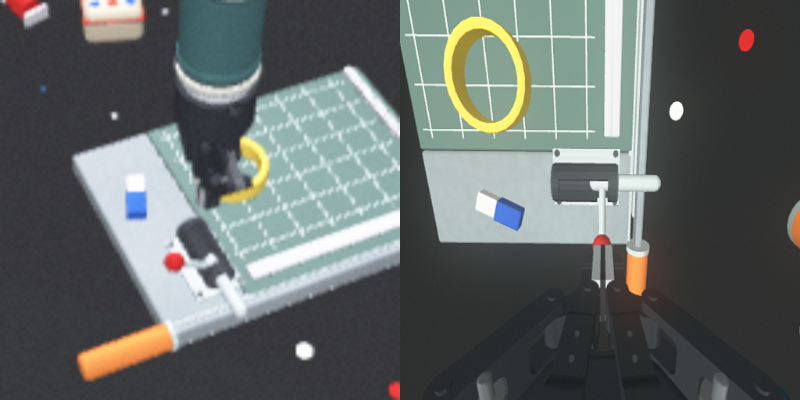

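The handle is turned well over, with the ball at (175,262) in the side crop. Now I'll press the ball down from above to the stop.

```bash
python3 -W ignore - <<'E'
from h import *
from plant import ctrl, fingers, kin, status, vision
b=cap(vision,"side")
for z in (.062,.08,.095): print(TL(plane(b,265.5,208,z)))
ctrl.move_l(W(-.192,-.10,.25),velocity=.12)
ctrl.move_l(W(-.192,-.10,.20),velocity=.12,max_force=10)
hit=ctrl.move_l(W(-.194,-.10,.138),velocity=.035,max_force=9)
s=status.read_state();print(hit,s['t'],TL(s['eef_pos']),s['contact_force'])
ctrl.move_l(W(-.194,-.10,.25),velocity=.15)
ctrl.move_l(W(-.194,-.0,.33),velocity=.15)
b=cap(vision,"side","d8");w=cap(vision,"wrist","w8");a=cap(vision,"scene","s8")
cv2.imwrite("pics/c8.png",np.hstack([cv2.resize(b['image'][110:260,200:350],(400,400)),cv2.resize(w['image'],(400,400))])[:,:,::-1])
E
```

```text
[-0.17102103 -0.07626756  0.062     ]
[-0.17737438 -0.08841055  0.08      ]
[-0.18266885 -0.09852972  0.095     ]
True 23.3417 [-0.19379166 -0.10001496  0.14473606] [-2.07760759  0.63432256  7.68790459]
```

View pics/c8.png

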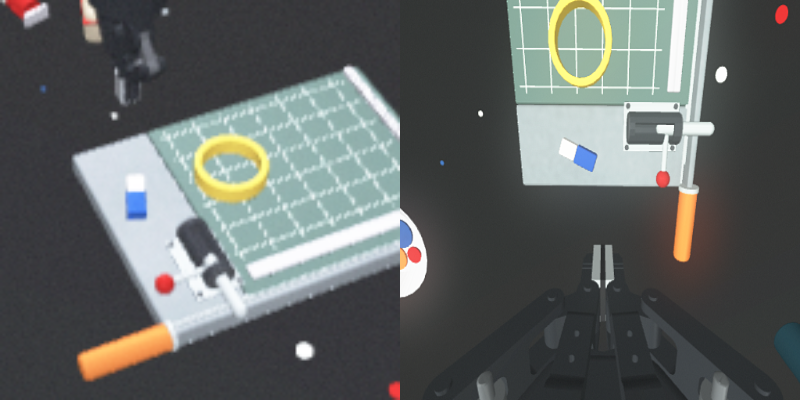

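View pics/s8.png

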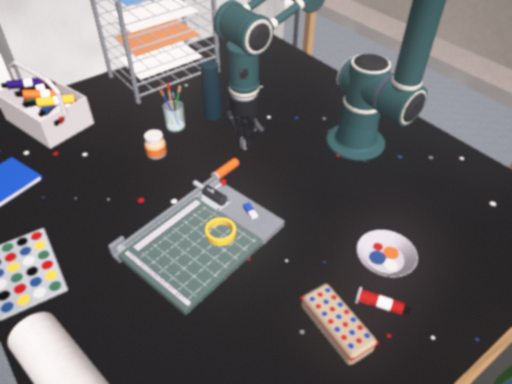

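```bash
python3 -W ignore - <<'E'
from h import *
from plant import ctrl, status, vision, job
w=cap(vision,"wrist");b=cap(vision,"side")
h=cv2.cvtColor(b['image'],cv2.COLOR_RGB2HSV)
m=(((h[...,0]<5)|(h[...,0]>172))&(h[...,1]>150)&(h[...,2]>70)).astype(np.uint8)
k,l,st,ce=cv2.connectedComponentsWithStats(m)
c=[ce[i] for i in range(1,k) if st[i,4]>8 and 250<ce[i,0]<275 and 205<ce[i,1]<225]
print(c,TL(plane(b,*c[0],.062)),TL(plane(w,(663-400)*1.28,179*.96,.062)))
print(tri(b,c[0],w,((663-400)*1.28,179*.96)), status.read_state()['t'],status.read_state()['contact_force'])
job.hand_in()
E
```

```text
[array([261.3030303 , 216.09090909])] [-0.19494629 -0.09800544  0.062     ] [-0.19634951 -0.10004462  0.062     ]
(array([ 0.55338868, -0.06523822,  0.06423546]), np.float64(0.00014205587769193395)) 25.45 [-0.7799537   0.65355769 -0.8844995 ]
the job is handed in; nothing more can be done
```

The trimmer is made safe and the job is handed in, at about 25 s of the 64 s allowed. `hand_in` reports no verdict, so the figures below are my own measurements. All pushes were made with shut fingers, stopped by force limits of 8–20 N.

- **Blade arm:** I pushed it down at the orange grip until it stopped. The fingertips were then at 57 mm, against 58 mm expected for the arm right down, and it looked level in every later picture.
- **Lock bolt:** I slid it across by the red-ball handle until it stopped. The ball then measured about 44 of 45 mm across, with the bolt's end over the arm and the handle still upright.
- **Handle:** I tipped it toward the user's end, then pressed it down from above until it stopped. Using two views, the ball's centre came out at 64 mm. Cast onto the 62 mm level plane, it lay 60–61 mm out from the bolt's axis. Level on the stop would be 62 mm high and 60 mm out, so this agrees within the 2 mm calibration.
- **Everything else:** The flask, jar, pot, tube, case, palette, tape and eraser look unmoved in the last pictures, judged by eye only. The robot was standing clear with about zero contact force.

The one disagreement was in the first board-corner fit, which was out by up to about 10 mm at some corners. I used the knob and grip positions as the reference instead, and those agreed within about 2 mm in every view. No check failed.

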